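# Bring up the pusher of the bread slicer

### The arm

A 7-joint arm with a two-finger parallel gripper is mounted at the origin on the work surface. World frame = base frame: x ahead of the robot, y to its left, z up, the work surface at z = 0. Lengths are in m, angles in rad, forces in N, time in s.
With the tool pointing down it reaches from about 0.425 to 0.875 m from the base axis. Payload 4.7 kg.
Tool frame: the origin (TCP) lies on the centre line of the jaws, within the pads' length; the fingertips stand 22 mm ahead of it and the grasp point (between the pads) lies 3 mm ahead of it (ctrl.tcp_to_tips is the z of the fingertips in the tool frame, in m); z points along the fingers, y is the direction in which the jaws open and shut (so a half turn about z gives the same grasp; the last joint's range is limited). The gripper opens to 87 mm and grips with 3 to 60 N. Pads are 19 mm wide; open, the fingers measure 117 mm over their backs; the gripper's body (75 mm by 190 mm) begins 51 mm behind the grasp point.
Start: joints at [-1.162, 0.321, -0.07, 1.45, 0.023, 1.371, -0.057], TCP at [0.25, 0.6, 0.214] pointing down, gripper open.
Joint ranges: [-2.86, 2.86], [-0.3, 2.09], [-1.38, 1.24], [0.06, 2.45], [-1.56, 4.7], [0.09, 2.05], [-2.69, 2.69]. Speed limits (rad/s): [2.57, 2.57, 3.14, 3.14, 3.14, 3.14, 3.14].

### API

Orientations are given as a rotation vector (axis times angle).
In Python, from bench import ctrl, cams gives the robot as it stands.
- The arm moves only by the tool move_arm, never from a script. Its argument "deltas" is a list of rows, each an object with "linear": the shift along the tool's x, y, z as a fraction of full scale, a list of three; "turn": the turn, a rotation vector about the tool's x, y, z as a fraction of full scale, a list of three; "claw": the closure, from 0 (fully open) to 1 (shut). In form: [{"linear": [tx, ty, tz], "turn": [wx, wy, wz], "claw": claw}, ...]. A call has 1 to 20 rows; each row shifts and turns the commanded pose from where the row before left it, along the tool's axes as they then stand; what a row does not reach is not made up. Full scale, the value 1, is 0.03 m for a shift and 4 degrees for a turn. A row lasts 1/12 s, in which the tool goes at most 41.7 mm and 7.16 degrees, less where a joint would pass 70% of its speed; a pose out of reach is approached as far as the arm can. A call with a number of a shift or a turn outside -1 to 1 is refused whole. A call with a gripper value outside its range is refused whole. The fingers move at their own pace and stop on an object; "grip_force" is the grip in N (left out, the last holds). Time passes only in rows, so rows that do not move let the fingers close. It gives the time, the measured TCP pose, the force and the opening at its end, in the units of the state.
- ctrl.get_state(): the state, without advancing time (a new reading comes with each control period).
- cams.get_image(name): name is "scene" or "side" or "wrist"; returns a dict with "image" (420x560x3 uint8, red, green, blue), "K" (3x3 intrinsics, pixels), "world_from_camera" (4x4, takes a point from camera to world coordinates); the wrist camera has in their place "tool_from_camera" (4x4, takes a point from camera to tool coordinates, whose origin is the TCP and whose axes are the flange's). Camera axes: x right, y down, z forward; pixel columns grow to the right and rows downward; lengths in m; the calibration is good to about 2 mm. A picture is of the moment at which its call begins: read the wrist's pose just before it. There is no depth.
- ctrl.close_job(): hands the job in, once; it reports no verdict.
The state is a dict: "time": time; "joint_positions": joint angles; "qd": joint speeds; "joint_torque": joint torques, N m; "position": TCP position; "tool_rot": TCP orientation; "ft_force": force on the tool from outside, world axes, zero at the start; "torque": the same for the moment, N m; "grip_width": opening from 0.0 (shut) to 1.0 (fully open).
Only numpy, scipy, OpenCV 4.12 (cv2) and the standard library are available. Lean on these libraries where they do the work, as an engineer would, in place of code of your own. Each camera call takes 0.05 s, during which the arm holds its last target. There are 200 camera calls.

### The job

The bread slicer is loaded, but its pusher is still parked behind the spring catch. With the fingertips, press the catch's thumb bar all the way down and keep it down while you push the pusher forward past the catch, then push on until the loaf stands snug against the blades with the pusher up against its end and the catch has sprung up behind. Do not ram or crush the loaf, touch it with the robot or lift it, and leave everything else where it is.

Things in the scene. Friction and masses are not known exactly. Their poses are not given: they have to be found in the camera images.
- slicer: Bench bread slicer, fixed: white casing 335 mm deep (x), 645 mm long (y), steel feed deck at z = 130 mm, blade frame under a white hood (top z = 330) at its +y end. Origin on the bench below the catch nose. Its y axis is the feed direction, towards the blades; x points away from the robot's side. 'Slicer' values elsewhere are mm in this frame, as at the start.
- strip (a point): On the deck's robot side (slicer x -135, y 20, z 130): the free strip ahead of the push plate, x -165 to -105, nothing in it up to the brush (y over 120). Beside it: guide rod of 16 mm at x -85, z 158, with 44 mm high end brackets at y -172 and 312, and on the rod the pusher's block (x -106 to -64, y -60 to 0, top z 180).
- blades (a point): Foot of the blades, mid-width, in the plane of their teeth: slicer x 50, y 335, z 130. The loaf's path leads here between two low guides, slicer x -16 and 116, 32 mm high.
- thumb_bar (a point): Top of the catch's thumb bar, midway across, midway in the part behind the push plate: press here. A flat ribbed steel strip 30 mm wide (slicer x -152 to -122), 90 mm long (y -118 to -28), top at z = 152 mm when up; behind the push plate 64 mm of it are free from above. It goes straight down with the catch.
- catch (a joint): Spring catch, m pressed down: 0 up, 0.014 fully down on its stop; 3 N at 0 to 7 N when down, springs back. Thumb bar and nose are one piece. The nose (slicer x -124 to -104, y -6 to 6, top z 150) blocks the pusher's foot by 10 mm; pressed over 11 mm it lets the foot pass over it. The foot then keeps it down until the pusher reads about 0.054, when it springs up behind.
- pusher (a joint): How far the pusher has gone along slicer +y, m: 0 = parked, its foot (40 mm long) 2 mm behind the catch nose. It slides with about 2.5 N of friction and stays where it is left. With the loaf on the blades and the pusher on the loaf it reads 0.130.
- push_plate (a point): Middle of the rear face (to slicer -y) of the push plate, the upright steel plate on the pusher that is pushed towards slicer +y. 56 mm wide in slicer x (-160 to -104), 6 mm thick, 42 mm high, z 158 to 200: it stands over the thumb bar, 6 mm above it when the bar is up, 20 mm when down. It moves with the pusher.
- pusher_face (a point): Centre of the front face of the pusher's comb plate (128 mm wide, 83 mm high, top at z = 218 mm), which bears on the loaf's end. Its axes are those of the slicer. It moves with the pusher.
- loaf: Tin loaf, loose on the feed deck between the guides, 118 mm wide (slicer x), 200 mm long (slicer y), 125 mm high, 0.6 kg. Origin: centre of its underside, so its ends lie 100 mm either way along its own y. It starts 20 to 90 mm ahead of the comb plate.
- brush: Bystander: wooden crumb brush, 28 x 130 x 30 mm, lying on the robot-side strip of the slicer's deck, ahead of the push plate. Origin centre of its underside.
- seed_jar: Bystander: amber glass jar, 68 mm across, 95 mm high, standing on the slicer's deck behind the comb plate. Origin centre of its underside.
- loaf_tin: Bystander: open dark loaf tin, 125 x 235 x 95 mm, on the bench. Origin centre of its underside.
- scraper: Bystander: dough scraper lying flat on the bench, steel blade 110 x 75 mm with a wooden bar handle, 22 mm high. Origin under its middle.
- cup: Bystander: black mug, 84 mm across, 60 mm high. Origin centre of its underside.
- oil: Bystander: green glass bottle, 64 mm across, 190 mm high. Origin centre of its underside.
Mind the look-alikes: they are no part of the job. Leave any yellow look-alike of the loaf alone.

How it is judged:
By the outcome, as a careful person would: the job done as asked, in the order asked, and still so for the second after the job is handed in, with the robot touching nothing.
It also fails if it takes over 40 s, if anything falls off the work surface, if the arm or the gripper's body presses on something with over 40 N, if the wrist force passes 120 N, or if a joint passes its speed limit or range.

## Working session

There is one attempt and no reset: what is moved stays moved. The work goes in short steps, Python scripts to look and compute and a tool call to move; the robot and the scene stay as the last step left them, time stands still between calls to the robot, and variables do not carry over. Pictures are saved under pics/ and viewed, about 8 in all and at most 12, crops included, and the job is handed in when it is done.

Besides the shell and the picture viewer there is one more tool, called after ">>>" as name([rows], argument=value, ...), one row to a line, values as JSON. move_arm: Moves the arm, as the interface text tells. Shift numbers are shares of 0.03 m and turn numbers shares of 4 degrees, none past 1 either way. Its arguments: {"type":"object","properties":{"deltas":{"type":"array"},"grip_force":{"type":"number"}},"required":["deltas"]}

```bash
ls; mkdir -p pics; python3 - <<'E'
from bench import ctrl,cams
import cv2,numpy as np,pickle
s=ctrl.get_state();print(s)
print(ctrl.tcp_to_tips)
d={}
for n in("scene","side"):
    r=cams.get_image(n);d[n]=r
    cv2.imwrite(f"pics/{n}0.png",r["image"][:,:,::-1])
    print(n,r["K"].tolist(),np.round(r["world_from_camera"],4).tolist())
pickle.dump(d,open("d0.pkl","wb"))
E
```

```text
pics
{'time': 0.0, 'joint_positions': array([-1.1619116 ,  0.32184256, -0.0701046 ,  1.45164726,  0.02261015,
        1.37077093, -0.05689291]), 'qd': array([ 0.00071242, -0.00139127,  0.00058752, -0.00144248,  0.00267507,
        0.00042911,  0.00051791]), 'joint_torque': array([ 3.48898520e-04, -4.91287065e+01, -4.03507194e-01, -3.12523484e+01,
       -6.38464233e-02,  4.37293667e-02,  1.90323703e-04]), 'position': array([0.24982329, 0.59947932, 0.21306289]), 'tool_rot': array([-6.15964482e-01, -3.08033756e+00,  2.92287973e-03]), 'ft_force': array([-0.40746135,  0.14651532,  0.29119833]), 'torque': array([-0.00296163,  0.01833894, -0.0191151 ]), 'grip_width': 0.9977506243242991}
0.022
scene [[419.8013237830214, 0.0, 272.62143552753435], [0.0, 419.8013237830214, 210.57946162757548], [0.0, 0.0, 1.0]] [[-0.4645, 0.7169, -0.5199, 1.2045], [0.8855, 0.3849, -0.2604, 0.2589], [0.0134, -0.5813, -0.8136, 1.2334], [0.0, 0.0, 0.0, 1.0]]
side [[444.9677052456337, 0.0, 288.46004732442765], [0.0, 444.9677052456337, 205.01110069117146], [0.0, 0.0, 1.0]] [[0.9998, -0.0212, -0.003, 0.5293], [-0.0173, -0.8833, 0.4685, -0.6929], [-0.0126, -0.4683, -0.8835, 1.2468], [0.0, 0.0, 0.0, 1.0]]
```

View pics/scene0.png

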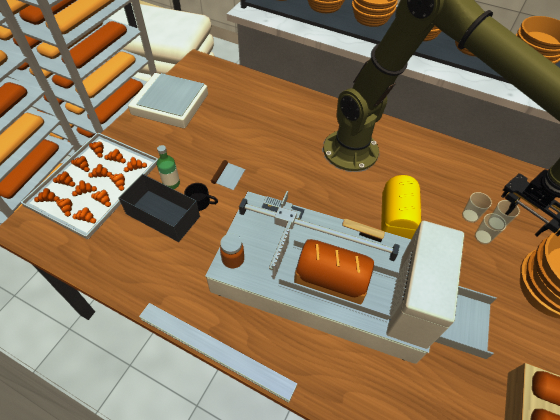

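View pics/side0.png

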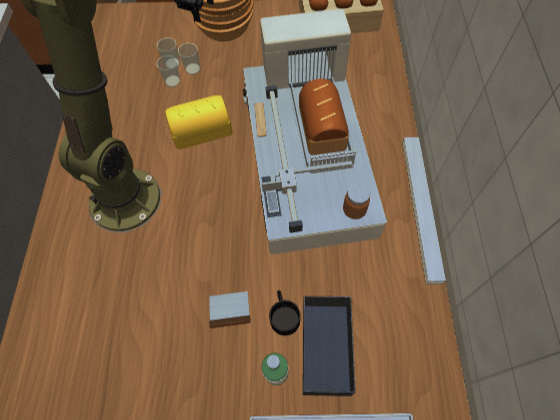

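The slicer runs roughly along world +y, with its push plate near (270,183) in side and (275,205) in scene. The loaf is ahead of the comb. I'll enlarge both views next.

```bash
python3 - <<'E'
import cv2,pickle
d=pickle.load(open("d0.pkl","rb"))
a=d["side"]["image"][75:250,235:385,::-1]; cv2.imwrite("pics/c1.png",cv2.resize(a,None,fx=3.4,fy=3.4,interpolation=cv2.INTER_CUBIC))
a=d["scene"]["image"][180:300,200:410,::-1]; cv2.imwrite("pics/c2.png",cv2.resize(a,None,fx=3.8,fy=3.8,interpolation=cv2.INTER_CUBIC))
E
```

```text
(no output)
```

View pics/c1.png

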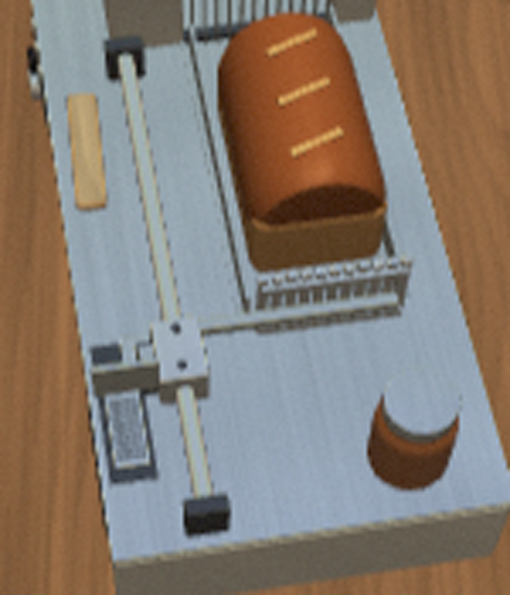

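View pics/c2.png

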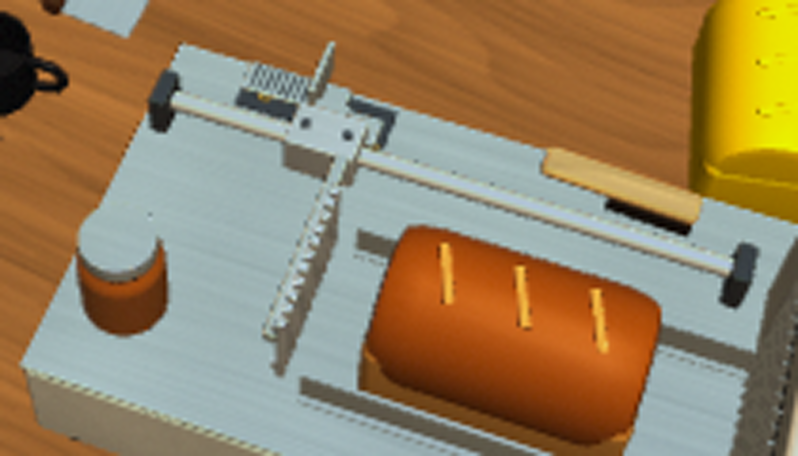

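```bash
cat > h.py <<'E'
import numpy as np,pickle,cv2
from scipy.optimize import least_squares
d=pickle.load(open("d0.pkl","rb"))
def proj(cam,P):
    T=np.linalg.inv(cam["world_from_camera"]);p=(T[:3,:3]@np.atleast_2d(P).T).T+T[:3,3]
    q=(cam["K"]@p.T).T;return q[:,:2]/q[:,2:]
def s2w(v,P):
    P=np.atleast_2d(P)/1000.;c,s=np.cos(v[2]),np.sin(v[2])
    return np.c_[c*P[:,0]-s*P[:,1]+v[0],s*P[:,0]+c*P[:,1]+v[1],P[:,2]]
E
cat > fit.py <<'E'
from h import *
S=[((208,504),(-85,-172,174)),((125,45),(-85,312,174)),((150,325),(-106,0,180)),((195,318),(-64,0,180)),((208,375),(-64,-60,180)),((160,385),(-106,-60,180)),((92,377),(-160,-54,200)),((112,470),(-152,-118,152)),((148,466),(-122,-118,152)),((410,262),(114,0,218))]
C=[((167,80),(-85,-172,174)),((743,252),(-85,312,174)),((335,42),(-160,-51,200))]
obs=[("side",np.array(p)/3.4+[235,75],q) for p,q in S[:-1]]+[("scene",np.array(p)/3.8+[200,180],q) for p,q in C]
def res(v): return np.concatenate([(proj(d[c],s2w(v,q))[0]-p) for c,p,q in obs])
r=least_squares(res,[.6,.1,0.],loss="soft_l1");v=r.x
print(v,np.degrees(v[2]));
for (c,p,q),e in zip(obs,res(v).reshape(-1,2)):print(c,q,np.round(e,1))
np.save("v.npy",v)
print("bar",s2w(v,(-137,-86,152)),"plate",s2w(v,(-132,-54,179)))
E
python3 fit.py
```

```text
[0.60387023 0.00095233 0.13785885] 7.898730147628776
side (-85, -172, 174) [-0.7  0.5]
side (-85, 312, 174) [-1.  -0.4]
side (-106, 0, 180) [-0.8 -0.8]
side (-64, 0, 180) [ 0.6 -0.8]
side (-64, -60, 180) [0.2 0.5]
side (-106, -60, 180) [-0.6 -0.3]
side (-160, -54, 200) [-0.7 -0.8]
side (-152, -118, 152) [0.4 0. ]
side (-122, -118, 152) [ 0.5 -0.3]
scene (-85, -172, 174) [-2.1  0.7]
scene (-85, 312, 174) [-0.5  1.5]
scene (-160, -51, 200) [-1.9 -1.4]
bar [[ 0.47998835 -0.10305864  0.152     ]] plate [[ 0.48054339 -0.07067512  0.179     ]]
```

>>> move_arm([
  {"linear": [0, 0, -0.8], "turn": [0, 0, -0.953], "claw": 1},
  {"linear": [0, 0, -0.8], "turn": [0, 0, -0.953], "claw": 1},
  {"linear": [0, 0, -0.8], "turn": [0, 0, -0.953], "claw": 1},
  {"linear": [0, 0, -0.8], "turn": [0, 0, -0.953], "claw": 1},
  {"linear": [0, 0, -0.8], "turn": [0, 0, -0.953], "claw": 1},
  {"linear": [0, 0, -0.8], "turn": [0, 0, -0.953], "claw": 1},
  {"linear": [0, 0, -0.8], "turn": [0, 0, -0.953], "claw": 1},
  {"linear": [0, 0, -0.8], "turn": [0, 0, -0.953], "claw": 1},
  {"linear": [0, 0, 0], "turn": [0, 0, 0], "claw": 1},
  {"linear": [0, 0, 0], "turn": [0, 0, 0], "claw": 1},
])

```text
time: 0.93
position: [0.2502, 0.6005, 0.4073]
tool_rot: [-0.215, 3.133, 0.003]
ft_force: [-0.2, -0.8, -0.3]
grip_width: 0.327
```

```bash
cat > st.py <<'E'
from h import *
from bench import ctrl
from scipy.spatial.transform import Rotation as R
v=np.load("v.npy")
def st():
    s=ctrl.get_state();p=s["position"];c,si=np.cos(v[2]),np.sin(v[2]);q=p-[v[0],v[1],0]
    M=R.from_rotvec(s["tool_rot"]).as_matrix()
    S=np.array([[c,si,0],[-si,c,0],[0,0,1]])
    print("t",round(s["time"],2),"slicer mm TCP",np.round(1000*S@q,1),"F slicer",np.round(S@s["ft_force"],1),"w",round(s["grip_width"],2))
    print("toolaxes in slicer\n",np.round(S@M,3),"j",np.round(s["joint_positions"],2))
    return s
if __name__=="__main__":st()
E
python3 st.py
```

```text
t 0.93 slicer mm TCP [-268.   642.4  407.3] F slicer [-0.3 -0.8 -0.3] w 0.33
toolaxes in slicer
 [[-1.     0.001  0.001]
 [ 0.001  1.     0.002]
 [-0.001  0.002 -1.   ]] j [-1.13  0.32 -0.13  1.08  0.04  1.75  0.47]
```

>>> move_arm([
  {"linear": [-0.344, -0.887, 0], "turn": [0, 0, 0], "claw": 1},
  {"linear": [-0.344, -0.887, 0], "turn": [0, 0, 0], "claw": 1},
  {"linear": [-0.344, -0.887, 0], "turn": [0, 0, 0], "claw": 1},
  {"linear": [-0.344, -0.887, 0], "turn": [0, 0, 0], "claw": 1},
  {"linear": [-0.344, -0.887, 0], "turn": [0, 0, 0], "claw": 1},
  {"linear": [-0.344, -0.887, 0], "turn": [0, 0, 0], "claw": 1},
  {"linear": [-0.344, -0.887, 0], "turn": [0, 0, 0], "claw": 1},
  {"linear": [-0.344, -0.887, 0], "turn": [0, 0, 0], "claw": 1},
  {"linear": [-0.344, -0.887, 0], "turn": [0, 0, 0], "claw": 1},
  {"linear": [-0.344, -0.887, 0], "turn": [0, 0, 0], "claw": 1},
  {"linear": [-0.344, -0.887, 0], "turn": [0, 0, 0], "claw": 1},
  {"linear": [-0.344, -0.887, 0], "turn": [0, 0, 0], "claw": 1},
  {"linear": [-0.344, -0.887, 0], "turn": [0, 0, 0], "claw": 1},
  {"linear": [-0.344, -0.887, 0], "turn": [0, 0, 0], "claw": 1},
  {"linear": [-0.344, -0.887, 0], "turn": [0, 0, 0], "claw": 1},
  {"linear": [-0.344, -0.887, 0], "turn": [0, 0, 0], "claw": 1},
  {"linear": [-0.344, -0.887, 0], "turn": [0, 0, 0], "claw": 1},
  {"linear": [-0.344, -0.887, 0], "turn": [0, 0, 0], "claw": 1},
])

```text
time: 2.43
position: [0.4996, 0.1494, 0.4043]
tool_rot: [0.214, -3.132, 0.001]
ft_force: [0.8, 0.4, -0.1]
grip_width: 0.007
```

>>> move_arm([
  {"linear": [0.204, -0.933, 0], "turn": [0, 0, 0], "claw": 1},
  {"linear": [0.204, -0.933, 0], "turn": [0, 0, 0], "claw": 1},
  {"linear": [0.204, -0.933, 0], "turn": [0, 0, 0], "claw": 1},
  {"linear": [0.204, -0.933, 0], "turn": [0, 0, 0], "claw": 1},
  {"linear": [0.204, -0.933, 0], "turn": [0, 0, 0], "claw": 1},
  {"linear": [0.204, -0.933, 0], "turn": [0, 0, 0], "claw": 1},
  {"linear": [0.204, -0.933, 0], "turn": [0, 0, 0], "claw": 1},
  {"linear": [0.204, -0.933, 0], "turn": [0, 0, 0], "claw": 1},
  {"linear": [0.204, -0.933, 0], "turn": [0, 0, 0], "claw": 1},
  {"linear": [0, 0, 0], "turn": [0, 0, 0], "claw": 1},
  {"linear": [0, 0, 0], "turn": [0, 0, 0], "claw": 1},
  {"linear": [0, 0, 0], "turn": [0, 0, 0], "claw": 1},
])

```text
time: 3.43
position: [0.4793, -0.1053, 0.4049]
tool_rot: [0.216, -3.132, -0.001]
ft_force: [-0.3, 1.0, -0.3]
grip_width: 0.006
```

```bash
python3 - <<'E'
from st import *
from bench import cams
st()
r=cams.get_image("wrist");pickle.dump((ctrl.get_state(),r),open("w1.pkl","wb"))
cv2.imwrite("pics/w1.png",r["image"][:,:,::-1]);print(np.round(r["tool_from_camera"],3),r["K"])
E
```

```text
t 3.43 slicer mm TCP [-138.   -88.1  404.9] F slicer [-0.2  1.  -0.3] w 0.01
toolaxes in slicer
 [[-1.     0.    -0.002]
 [ 0.     1.     0.001]
 [ 0.002  0.001 -1.   ]] j [-0.38 -0.07  0.51  1.5   0.03  1.7   1.84]
[[ 0.001 -0.965 -0.263  0.071]
 [ 1.     0.     0.002 -0.001]
 [-0.002 -0.263  0.965 -0.172]
 [ 0.     0.     0.     1.   ]] [[358.43944613   0.         280.72243847]
 [  0.         358.43944613 208.86828798]
 [  0.           0.           1.        ]]
```

View pics/w1.png

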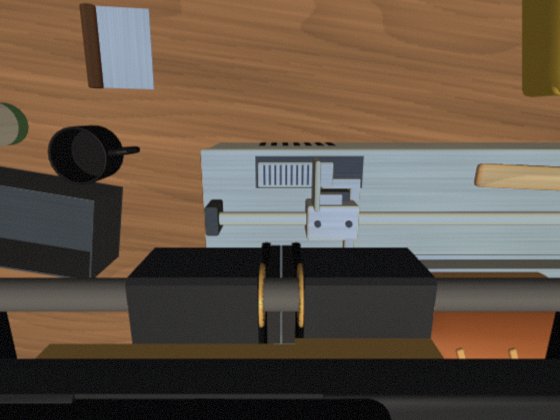

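The wrist view shows the ribbed bar at columns 258–313, rows 163–187, and the push plate at columns 314–321, rows 160–210. Next I'll check these against the fitted pose.

```bash
python3 - <<'E'
from st import *
s,r=pickle.load(open("w1.pkl","rb"))
T=np.eye(4);T[:3,:3]=R.from_rotvec(s["tool_rot"]).as_matrix();T[:3,3]=s["position"]
cam={"K":r["K"],"world_from_camera":T@r["tool_from_camera"]}
for n,p in dict(barRL=(-152,-118,152),barRR=(-122,-118,152),plateTL=(-160,-54,200),plateTLf=(-160,-48,200),plateTRr=(-104,-54,200),blkFL=(-106,0,180),blkRL=(-106,-60,180),blkRR=(-64,-60,180),brk=(-85,-172,174),deckRL=(-167,-200,130),nose=(-114,0,150)).items():print(n,np.round(proj(cam,s2w(v,p))[0],1))
E
```

```text
barRL [254.7 160.9]
barRR [255.1 185.8]
plateTL [312.4 159.5]
plateTLf [318.2 159.5]
plateTRr [311.2 210.9]
blkFL [356.9 204.5]
blkRL [304.5 204.5]
blkRR [303.8 239.1]
brk [208.4 220.4]
deckRL [189.2 146.3]
nose [352.2 192. ]
```

>>> move_arm([
  {"linear": [0, 0, 0.9], "turn": [0, 0, 0], "claw": 1},
  {"linear": [0, 0, 0.9], "turn": [0, 0, 0], "claw": 1},
  {"linear": [0, 0, 0.9], "turn": [0, 0, 0], "claw": 1},
  {"linear": [0, 0, 0.9], "turn": [0, 0, 0], "claw": 1},
  {"linear": [0, 0, 0.9], "turn": [0, 0, 0], "claw": 1},
  {"linear": [0, 0, 0.9], "turn": [0, 0, 0], "claw": 1},
  {"linear": [0, 0, 0.9], "turn": [0, 0, 0], "claw": 1},
  {"linear": [0, 0, 0.7], "turn": [0, 0, 0], "claw": 1},
  {"linear": [0, 0, 0], "turn": [0, 0, 0], "claw": 1},
  {"linear": [0, 0, 0], "turn": [0, 0, 0], "claw": 1},
])

```text
time: 4.32
position: [0.479, -0.1048, 0.1953]
tool_rot: [0.219, -3.131, -0.0]
ft_force: [-0.2, 0.6, 1.1]
grip_width: -0.0
```

```bash
python3 - <<'E'
from st import *
from bench import cams
st()
r=cams.get_image("side")
cv2.imwrite("pics/s2.png",cv2.resize(r["image"][120:260,220:380,::-1],None,fx=4,fy=4,interpolation=cv2.INTER_CUBIC))
E
```

```text
t 4.32 slicer mm TCP [-138.2  -87.6  195.3] F slicer [-0.2  0.6  1.1] w -0.0
toolaxes in slicer
 [[-1.    -0.002 -0.003]
 [-0.002  1.     0.   ]
 [ 0.003  0.    -1.   ]] j [-0.36 -0.02  0.52  1.88  0.01  1.29  1.86]
```

View pics/s2.png

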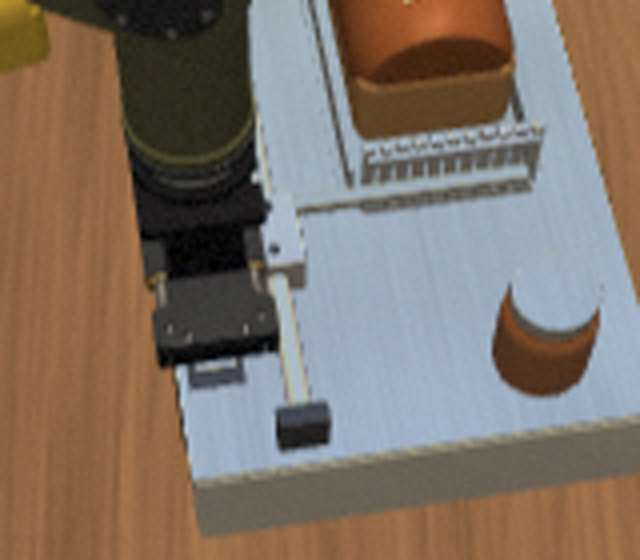

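The gripper stands over the bar: its slot's rear end shows just behind it at (217,375), and the block and rod are clear. Now I'll press.

>>> move_arm([
  {"linear": [0, 0, 0.4], "turn": [0, 0, 0], "claw": 1},
  {"linear": [0, 0, 0.3], "turn": [0, 0, 0], "claw": 1},
  {"linear": [0, 0, 0.1], "turn": [0, 0, 0], "claw": 1},
  {"linear": [0, 0, 0], "turn": [0, 0, 0], "claw": 1},
])

```text
time: 4.7
position: [0.4791, -0.1059, 0.1713]
tool_rot: [0.216, -3.133, -0.0]
ft_force: [-0.4, -0.2, -0.3]
grip_width: 0.009
```

>>> move_arm([
  {"linear": [0, 0, 0.15], "turn": [0, 0, 0], "claw": 1},
  {"linear": [0, 0, 0.1], "turn": [0, 0, 0], "claw": 1},
  {"linear": [0, 0, 0], "turn": [0, 0, 0], "claw": 1},
])

```text
time: 4.95
position: [0.4793, -0.106, 0.1641]
tool_rot: [0.216, -3.134, -0.0]
ft_force: [-0.5, -0.5, 0.2]
grip_width: 0.006
```

Tips read z 142 with no force yet, where contact was expected at 152. I'll look before pressing on.

```bash
python3 - <<'E'
from st import *
from bench import cams
st()
r=cams.get_image("wrist");q=cams.get_image("scene")
a=cv2.resize(r["image"][:,:,::-1],(533,400));b=cv2.resize(q["image"][175:260,235:320,::-1],(400,400),interpolation=cv2.INTER_CUBIC)
cv2.imwrite("pics/w3.png",cv2.resize(np.hstack([a,b]),(800,343)))
E
```

```text
t 4.95 slicer mm TCP [-138.   -88.9  164.1] F slicer [-0.6 -0.4  0.2] w 0.01
toolaxes in slicer
 [[-1.     0.    -0.001]
 [ 0.     1.     0.   ]
 [ 0.001  0.    -1.   ]] j [-0.36  0.    0.53  1.92 -0.    1.22  1.88]
```

View pics/w3.png

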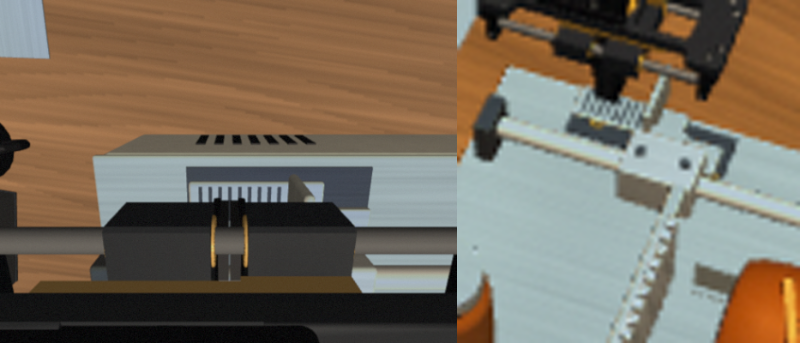

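```bash
python3 - <<'E'
from st import *
for p in [(-138,-89,142),(-138,-89,152),(-128,-89,142),(-128,-74,142),(-128,-104,142),(-122,-118,152),(-122,-54,152),(-152,-118,152),(-122,-118,145),(-122,-54,145),(-160,-51,200)]:
    q=proj(d["scene"],s2w(v,p))[0];print(p,np.round((q-[235,175])*4.035+[457,0],0))
E
```

```text
(-138, -89, 142) [607. 111.]
(-138, -89, 152) [608. 104.]
(-128, -89, 142) [603. 121.]
(-128, -74, 142) [621. 126.]
(-128, -104, 142) [586. 115.]
(-122, -118, 152) [566. 109.]
(-122, -54, 152) [642. 131.]
(-152, -118, 152) [580.  81.]
(-122, -118, 145) [567. 114.]
(-122, -54, 145) [642. 136.]
(-160, -51, 200) [664.  59.]
```

```bash
python3 - <<'E'
from st import *
from bench import cams
s=ctrl.get_state();r=cams.get_image("wrist")
T=np.eye(4);T[:3,:3]=R.from_rotvec(s["tool_rot"]).as_matrix();T[:3,3]=s["position"]
for dz in(0,.02):
    T[2,3]=s["position"][2]+dz
    cam={"K":r["K"],"world_from_camera":T@r["tool_from_camera"]}
    for p in[(-152,-118,152),(-152,-118,140),(-160,-54,200),(-160,-48,158),(-167.5,-200,130),(-167.5,0,130)]:print(dz,p,np.round(proj(cam,s2w(v,p))[0],1))
tc={"K":r["K"],"world_from_camera":r["tool_from_camera"]}
for p in[(.0095,.015,.022),(.0095,-.015,.022),(-.0095,0,.022),(.0095,0,-.005),(0,0,.022)]:print(p,proj(tc,p))
im=r["image"][150:330,150:410,::-1];im=np.clip(im.astype(float)*1.6+15,0,255).astype(np.uint8)
cv2.imwrite("pics/w4.png",cv2.resize(im,None,fx=3,fy=3,interpolation=cv2.INTER_CUBIC))
E
```

```text
0 (-152, -118, 152) [227.1 220.5]
0 (-152, -118, 140) [230.1 214.3]
0 (-160, -54, 200) [368.3 236.6]
0 (-160, -48, 158) [360.6 209.1]
0 (-167.5, -200, 130) [ 91.3 184.1]
0 (-167.5, 0, 130) [432.8 184.1]
0.02 (-152, -118, 152) [232.  210.5]
0.02 (-152, -118, 140) [234.4 205.4]
0.02 (-160, -54, 200) [357.9 221.8]
0.02 (-160, -48, 158) [353.  199.8]
0.02 (-167.5, -200, 130) [107.2 178. ]
0.02 (-167.5, 0, 130) [420. 178.]
(0.0095, 0.015, 0.022) [[307.5302959 223.6641915]]
(0.0095, -0.015, 0.022) [[254.56758702 223.65877303]]
(-0.0095, 0, 0.022) [[281.02171769 254.88528629]]
(0.0095, 0, -0.005) [[281.20500345 240.24395255]]
(0, 0, 0.022) [[281.03710864 239.46348268]]
```

View pics/w4.png

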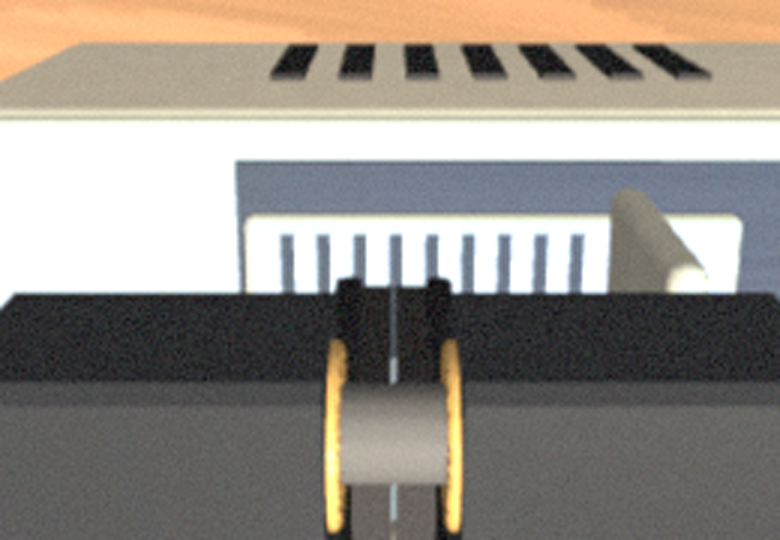

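The bar is still up at (232,222) in the raw image, which matches z 152, so the arm height reads right. The visible tips, near row 243, look about 20–25 mm shorter than stated, which agrees with the zero force. I'll go down slowly, feeling for contact.

>>> move_arm([
  {"linear": [0, 0, 0.15], "turn": [0, 0, 0], "claw": 1},
  {"linear": [0, 0, 0.1], "turn": [0, 0, 0], "claw": 1},
  {"linear": [0, 0, 0], "turn": [0, 0, 0], "claw": 1},
])

```text
time: 5.35
position: [0.4792, -0.106, 0.1564]
tool_rot: [0.216, -3.133, -0.0]
ft_force: [-1.2, 0.2, -0.2]
grip_width: 0.008
```

>>> move_arm([
  {"linear": [0, 0, 0.1], "turn": [0, 0, 0], "claw": 1},
  {"linear": [0, 0, 0], "turn": [0, 0, 0], "claw": 1},
])

```text
time: 5.52
position: [0.4793, -0.106, 0.1536]
tool_rot: [0.216, -3.133, -0.0]
ft_force: [1.0, -0.3, -0.3]
grip_width: -0.0
```

>>> move_arm([
  {"linear": [0, 0, 0.1], "turn": [0, 0, 0], "claw": 1},
  {"linear": [0, 0, 0], "turn": [0, 0, 0], "claw": 1},
])

```text
time: 5.68
position: [0.4794, -0.106, 0.1507]
tool_rot: [0.216, -3.134, -0.0]
ft_force: [-0.4, 0.6, 0.1]
grip_width: 0.006
```

>>> move_arm([
  {"linear": [0, 0, 0.1], "turn": [0, 0, 0], "claw": 1},
  {"linear": [0, 0, 0], "turn": [0, 0, 0], "claw": 1},
])

```text
time: 5.85
position: [0.4794, -0.106, 0.1477]
tool_rot: [0.216, -3.134, -0.0]
ft_force: [0.1, -0.3, -0.1]
grip_width: 0.005
```

>>> move_arm([
  {"linear": [0, 0, 0.1], "turn": [0, 0, 0], "claw": 1},
  {"linear": [0, 0, 0], "turn": [0, 0, 0], "claw": 1},
])

```text
time: 6.02
position: [0.4794, -0.106, 0.1447]
tool_rot: [0.216, -3.134, -0.0]
ft_force: [-0.4, 0.8, 0.1]
grip_width: 0.003
```

```bash
python3 - <<'E'
from st import *
from bench import cams
st()
r=cams.get_image("wrist");q=cams.get_image("scene")
cv2.imwrite("pics/q5.png",cv2.resize(q["image"][160:250,225:325,::-1],None,fx=5,fy=5,interpolation=cv2.INTER_CUBIC))
E
```

```text
t 6.02 slicer mm TCP [-138.   -88.9  144.7] F slicer [-0.3  0.8  0.1] w 0.0
toolaxes in slicer
 [[-1.  0. -0.]
 [ 0.  1.  0.]
 [ 0.  0. -1.]] j [-0.36  0.02  0.53  1.94 -0.01  1.18  1.89]
```

View pics/q5.png

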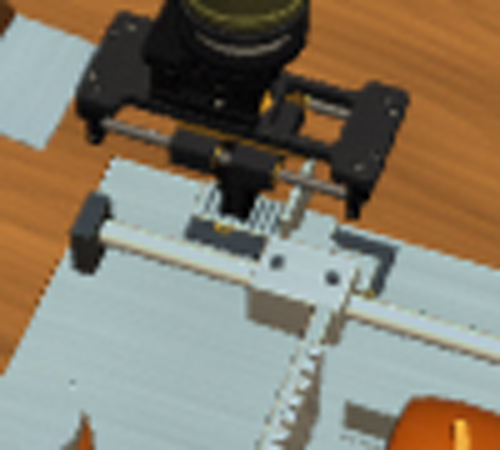

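Tips are now at crop (237,217), just above the ribbed bar. The gripper's end plate and foot are at (355,213) and the rail crosses above the push plate. I'll estimate those heights next.

```bash
python3 - <<'E'
from st import *
b=np.array([2,-1.])
for n,xy in dict(tip=(-128.5,-89),foot=(-101,4),footmid=(-120,4),foot2=(-101,-184),rail=(-101,-51),railmid=(-115,-51)).items():
    for z in (140,150,160,170,180,190,200,210,220,230):
        print(n,z,np.round((proj(d["scene"],s2w(v,(*xy,z)))[0]+b-[225,160])*5,0),end=" ")
    print()
E
```

```text
tip 140 [241. 221.] tip 150 [241. 211.] tip 160 [242. 202.] tip 170 [242. 193.] tip 180 [242. 183.] tip 190 [242. 173.] tip 200 [242. 164.] tip 210 [243. 154.] tip 220 [243. 144.] tip 230 [243. 133.] 
foot 140 [365. 295.] foot 150 [366. 286.] foot 160 [367. 277.] foot 170 [368. 268.] foot 180 [369. 258.] foot 190 [370. 249.] foot 200 [371. 239.] foot 210 [372. 230.] foot 220 [373. 220.] foot 230 [374. 210.] 
footmid 140 [374. 272.] footmid 150 [375. 263.] footmid 160 [376. 254.] footmid 170 [377. 244.] footmid 180 [378. 235.] footmid 190 [379. 225.] footmid 200 [380. 216.] footmid 210 [381. 206.] footmid 220 [383. 196.] footmid 230 [384. 186.] 
foot2 140 [ 89. 212.] foot2 150 [ 88. 202.] foot2 160 [ 87. 193.] foot2 170 [ 87. 184.] foot2 180 [ 86. 174.] foot2 190 [ 85. 164.] foot2 200 [ 84. 154.] foot2 210 [ 83. 144.] foot2 220 [ 83. 134.] foot2 230 [ 82. 124.] 
rail 140 [283. 270.] rail 150 [283. 261.] rail 160 [284. 252.] rail 170 [284. 243.] rail 180 [285. 233.] rail 190 [285. 224.] rail 200 [285. 214.] rail 210 [286. 204.] rail 220 [286. 194.] rail 230 [287. 184.] 
railmid 140 [290. 253.] railmid 150 [290. 244.] railmid 160 [291. 235.] railmid 170 [291. 226.] railmid 180 [292. 216.] railmid 190 [292. 207.] railmid 200 [293. 197.] railmid 210 [293. 187.] railmid 220 [294. 177.] railmid 230 [294. 167.]
```

The tips read about z 148 and the body about 215–225. So body-to-tip distance is the stated 70 mm, and the whole gripper simply sits about 25 mm back of the stated TCP. I'll go on down.

>>> move_arm([
  {"linear": [0, 0, 0.1], "turn": [0, 0, 0], "claw": 1},
  {"linear": [0, 0, 0], "turn": [0, 0, 0], "claw": 1},
])

```text
time: 6.28
position: [0.4799, -0.1062, 0.1422]
tool_rot: [-0.216, 3.133, -0.0]
ft_force: [0.3, -0.6, 2.9]
grip_width: 0.004
```

>>> move_arm([
  {"linear": [0, 0, 0.1], "turn": [0, 0, 0], "claw": 1},
  {"linear": [0, 0, 0], "turn": [0, 0, 0], "claw": 1},
])

```text
time: 6.45
position: [0.48, -0.1061, 0.1392]
tool_rot: [-0.216, 3.133, -0.0]
ft_force: [-0.0, -0.4, 3.2]
grip_width: 0.001
```

>>> move_arm([
  {"linear": [0, 0, 0.1], "turn": [0, 0, 0], "claw": 1},
  {"linear": [0, 0, 0], "turn": [0, 0, 0], "claw": 1},
])

```text
time: 6.62
position: [0.48, -0.1062, 0.1362]
tool_rot: [-0.216, 3.133, -0.0]
ft_force: [0.5, -0.6, 4.8]
grip_width: 0.003
```

>>> move_arm([
  {"linear": [0, 0, 0.1], "turn": [0, 0, 0], "claw": 1},
  {"linear": [0, 0, 0.1], "turn": [0, 0, 0], "claw": 1},
  {"linear": [0, 0, 0], "turn": [0, 0, 0], "claw": 1},
])

```text
time: 6.87
position: [0.48, -0.1062, 0.1303]
tool_rot: [-0.216, 3.133, -0.0]
ft_force: [-0.2, -0.7, 6.3]
grip_width: 0.005
```

>>> move_arm([
  {"linear": [0, 0, 0.06], "turn": [0, 0, 0], "claw": 1},
  {"linear": [0, 0, 0], "turn": [0, 0, 0], "claw": 1},
])

```text
time: 7.03
position: [0.4801, -0.1062, 0.1299]
tool_rot: [-0.216, 3.133, 0.001]
ft_force: [-3.9, 0.0, 11.9]
grip_width: 0.003
```

>>> move_arm([
  {"linear": [0, 0, 0.04], "turn": [0, 0, 0], "claw": 1},
  {"linear": [0, 0, 0], "turn": [0, 0, 0], "claw": 1},
])

```text
time: 7.2
position: [0.4801, -0.1062, 0.1298]
tool_rot: [-0.215, 3.133, 0.001]
ft_force: [-6.4, 1.3, 19.2]
grip_width: 0.009
```

>>> move_arm([
  {"linear": [0, 0.2, -0.03], "turn": [0, 0, 0], "claw": 1},
  {"linear": [0, 0.2, 0], "turn": [0, 0, 0], "claw": 1},
  {"linear": [0, 0, 0], "turn": [0, 0, 0], "claw": 1},
])

```text
time: 7.45
position: [0.4795, -0.096, 0.1299]
tool_rot: [-0.215, 3.131, -0.005]
ft_force: [-0.8, -4.0, 10.5]
grip_width: 0.004
```

>>> move_arm([
  {"linear": [0, 0.15, 0], "turn": [0, 0, 0], "claw": 1},
  {"linear": [0, 0.15, 0], "turn": [0, 0, 0], "claw": 1},
  {"linear": [0, 0, 0], "turn": [0, 0, 0], "claw": 1},
])

```text
time: 7.7
position: [0.4784, -0.0875, 0.1299]
tool_rot: [-0.215, 3.13, -0.005]
ft_force: [-0.3, -4.4, 9.6]
grip_width: 0.01
```

```bash
python3 st.py
```

```text
t 7.7 slicer mm TCP [-136.4  -70.3  129.9] F slicer [-0.9 -4.4  9.6] w 0.01
toolaxes in slicer
 [[-1.     0.001  0.004]
 [ 0.001  1.    -0.004]
 [-0.004 -0.004 -1.   ]] j [-0.38  0.02  0.51  1.97 -0.01  1.14  1.84]
```

>>> move_arm([
  {"linear": [0, 0.1, 0], "turn": [0, 0, 0], "claw": 1},
  {"linear": [0, 0.1, 0], "turn": [0, 0, 0], "claw": 1},
  {"linear": [0, 0, 0], "turn": [0, 0, 0], "claw": 1},
])

```text
time: 7.95
position: [0.4778, -0.0826, 0.1299]
tool_rot: [-0.213, 3.13, -0.007]
ft_force: [0.0, -6.6, 10.2]
grip_width: 0.008
```

>>> move_arm([
  {"linear": [0, 0.1, 0], "turn": [0, 0, 0], "claw": 1},
  {"linear": [0, 0.1, 0], "turn": [0, 0, 0], "claw": 1},
  {"linear": [0, 0, 0], "turn": [0, 0, 0], "claw": 1},
])

```text
time: 8.2
position: [0.477, -0.0767, 0.1299]
tool_rot: [-0.213, 3.13, -0.007]
ft_force: [0.2, -7.0, 9.2]
grip_width: 0.007
```

>>> move_arm([
  {"linear": [0, 0.1, 0], "turn": [0, 0, 0], "claw": 1},
  {"linear": [0, 0.1, 0], "turn": [0, 0, 0], "claw": 1},
  {"linear": [0, 0, 0], "turn": [0, 0, 0], "claw": 1},
])

```text
time: 8.45
position: [0.4762, -0.0709, 0.13]
tool_rot: [-0.213, 3.13, -0.007]
ft_force: [-0.6, -6.2, 10.0]
grip_width: 0.001
```

```bash
python3 st.py
```

```text
t 8.45 slicer mm TCP [-136.4  -53.6  130. ] F slicer [-1.5 -6.1 10. ] w 0.0
toolaxes in slicer
 [[-1.     0.002  0.004]
 [ 0.002  1.    -0.005]
 [-0.004 -0.005 -1.   ]] j [-0.4   0.01  0.49  1.99 -0.    1.14  1.8 ]
```

The plate's 2.5 N showed up at TCP y ≈ −68, and the foot has passed the nose without blocking. I'll keep pressing for about 9 mm more.

>>> move_arm([
  {"linear": [0, 0.1, 0], "turn": [0, 0, 0], "claw": 1},
  {"linear": [0, 0.1, 0], "turn": [0, 0, 0], "claw": 1},
  {"linear": [0, 0.1, 0], "turn": [0, 0, 0], "claw": 1},
  {"linear": [0, 0, 0], "turn": [0, 0, 0], "claw": 1},
  {"linear": [0, 0, -0.2], "turn": [0, 0, 0], "claw": 1},
  {"linear": [0, 0, -0.3], "turn": [0, 0, 0], "claw": 1},
  {"linear": [0, 0, -0.4], "turn": [0, 0, 0], "claw": 1},
  {"linear": [0, 0, 0], "turn": [0, 0, 0], "claw": 1},
])

```text
time: 9.12
position: [0.4738, -0.058, 0.1567]
tool_rot: [-0.216, 3.132, 0.001]
ft_force: [0.1, -0.2, -0.2]
grip_width: 0.007
```

```bash
python3 - <<'E'
from st import *
from bench import cams
st()
q=cams.get_image("scene");p=cams.get_image("side");pickle.dump((q,p),open("m.pkl","wb"))
a=cv2.resize(q["image"][180:300,220:400,::-1],(600,400),interpolation=cv2.INTER_CUBIC)
cv2.imwrite("pics/m.png",a)
E
```

```text
t 9.12 slicer mm TCP [-136.9  -40.5  156.7] F slicer [ 0.1 -0.2 -0.2] w 0.01
toolaxes in slicer
 [[-1.    -0.     0.002]
 [-0.     1.     0.001]
 [-0.002  0.001 -1.   ]] j [-0.41 -0.03  0.48  1.96  0.01  1.2   1.77]
```

View pics/m.png

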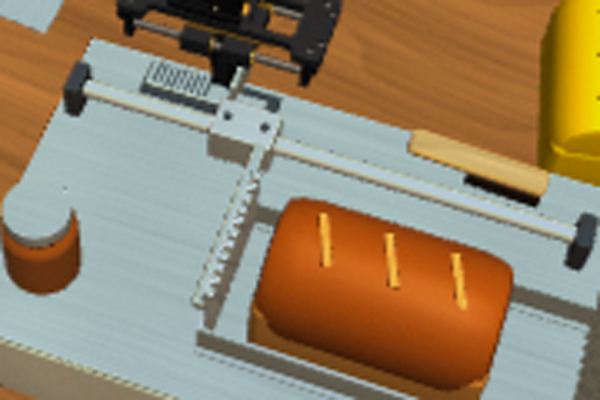

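The pusher is about 25 mm ahead and the bar lies flat, held by the foot. The loaf and bystanders are undisturbed. I'll push on gently.

>>> move_arm([
  {"linear": [0, 0.1, 0], "turn": [0, 0, 0], "claw": 1},
  {"linear": [0, 0.1, 0], "turn": [0, 0, 0], "claw": 1},
  {"linear": [0, 0.1, 0], "turn": [0, 0, 0], "claw": 1},
  {"linear": [0, 0.1, 0], "turn": [0, 0, 0], "claw": 1},
  {"linear": [0, 0.1, 0], "turn": [0, 0, 0], "claw": 1},
  {"linear": [0, 0.1, 0], "turn": [0, 0, 0], "claw": 1},
  {"linear": [0, 0.1, 0], "turn": [0, 0, 0], "claw": 1},
  {"linear": [0, 0.1, 0], "turn": [0, 0, 0], "claw": 1},
  {"linear": [0, 0.1, 0], "turn": [0, 0, 0], "claw": 1},
  {"linear": [0, 0.1, 0], "turn": [0, 0, 0], "claw": 1},
])

```text
time: 10.05
position: [0.4686, -0.0303, 0.1544]
tool_rot: [0.214, -3.133, 0.004]
ft_force: [1.1, -4.7, 0.0]
grip_width: 0.007
```

>>> move_arm([
  {"linear": [0, 0.1, 0], "turn": [0, 0, 0], "claw": 1},
  {"linear": [0, 0.1, 0], "turn": [0, 0, 0], "claw": 1},
  {"linear": [0, 0.1, 0], "turn": [0, 0, 0], "claw": 1},
  {"linear": [0, 0.1, 0], "turn": [0, 0, 0], "claw": 1},
  {"linear": [0, 0.1, 0], "turn": [0, 0, 0], "claw": 1},
  {"linear": [0, 0.1, 0], "turn": [0, 0, 0], "claw": 1},
  {"linear": [0, 0.1, 0], "turn": [0, 0, 0], "claw": 1},
  {"linear": [0, 0.1, 0], "turn": [0, 0, 0], "claw": 1},
  {"linear": [0, 0.1, 0], "turn": [0, 0, 0], "claw": 1},
  {"linear": [0, 0.1, 0], "turn": [0, 0, 0], "claw": 1},
])

```text
time: 10.88
position: [0.4646, -0.0015, 0.1544]
tool_rot: [0.213, -3.133, 0.006]
ft_force: [0.7, -6.4, 0.2]
grip_width: 0.007
```

```bash
python3 st.py
```

```text
t 10.88 slicer mm TCP [-138.3   16.7  154.4] F slicer [-0.2 -6.4  0.2] w 0.01
toolaxes in slicer
 [[-1.     0.002 -0.001]
 [ 0.002  1.    -0.003]
 [ 0.001 -0.003 -1.   ]] j [-0.47 -0.05  0.41  1.98  0.02  1.2   1.63]
```

>>> move_arm([
  {"linear": [0, 0.1, 0], "turn": [0, 0, 0], "claw": 1},
  {"linear": [0, 0.1, 0], "turn": [0, 0, 0], "claw": 1},
  {"linear": [0, 0.1, 0], "turn": [0, 0, 0], "claw": 1},
  {"linear": [0, 0.1, 0], "turn": [0, 0, 0], "claw": 1},
  {"linear": [0, 0.1, 0], "turn": [0, 0, 0], "claw": 1},
  {"linear": [0, 0.1, 0], "turn": [0, 0, 0], "claw": 1},
  {"linear": [0, 0.1, 0], "turn": [0, 0, 0], "claw": 1},
  {"linear": [0, 0.1, 0], "turn": [0, 0, 0], "claw": 1},
  {"linear": [0, 0.1, 0], "turn": [0, 0, 0], "claw": 1},
  {"linear": [0, 0.1, 0], "turn": [0, 0, 0], "claw": 1},
])

```text
time: 11.72
position: [0.4605, 0.0281, 0.1544]
tool_rot: [0.213, -3.133, 0.006]
ft_force: [0.8, -7.5, 0.6]
grip_width: 0.011
```

>>> move_arm([
  {"linear": [0, 0.05, 0], "turn": [0, 0, 0], "claw": 1},
  {"linear": [0, 0.05, 0], "turn": [0, 0, 0], "claw": 1},
  {"linear": [0, 0.05, 0], "turn": [0, 0, 0], "claw": 1},
  {"linear": [0, 0.05, 0], "turn": [0, 0, 0], "claw": 1},
])

```text
time: 12.05
position: [0.4597, 0.034, 0.1544]
tool_rot: [0.213, -3.133, 0.006]
ft_force: [1.2, -7.1, 1.3]
grip_width: 0.005
```

>>> move_arm([
  {"linear": [0, 0.05, 0], "turn": [0, 0, 0], "claw": 1},
  {"linear": [0, 0.05, 0], "turn": [0, 0, 0], "claw": 1},
])

```text
time: 12.22
position: [0.4593, 0.037, 0.1544]
tool_rot: [0.213, -3.133, 0.006]
ft_force: [0.8, -7.6, 0.7]
grip_width: 0.011
```

```bash
python3 st.py
```

```text
t 12.22 slicer mm TCP [-138.3   55.6  154.4] F slicer [-0.2 -7.6  0.7] w 0.01
toolaxes in slicer
 [[-1.     0.002 -0.001]
 [ 0.002  1.    -0.004]
 [ 0.001 -0.004 -1.   ]] j [-0.51 -0.05  0.36  1.99  0.02  1.2   1.55]
```

Pusher at about 123–124; I'll creep in until the force rises.

>>> move_arm([
  {"linear": [0, 0.05, 0], "turn": [0, 0, 0], "claw": 1},
  {"linear": [0, 0.05, 0], "turn": [0, 0, 0], "claw": 1},
])

```text
time: 12.38
position: [0.4589, 0.04, 0.1544]
tool_rot: [0.213, -3.133, 0.006]
ft_force: [0.6, -7.0, 0.1]
grip_width: 0.005
```

>>> move_arm([
  {"linear": [0, 0.03, 0], "turn": [0, 0, 0], "claw": 1},
  {"linear": [0, 0.03, 0], "turn": [0, 0, 0], "claw": 1},
])

```text
time: 12.55
position: [0.4586, 0.0418, 0.1544]
tool_rot: [0.213, -3.133, 0.006]
ft_force: [0.9, -6.9, 1.1]
grip_width: 0.005
```

>>> move_arm([
  {"linear": [0, 0.03, 0], "turn": [0, 0, 0], "claw": 1},
  {"linear": [0, 0, 0], "turn": [0, 0, 0], "claw": 1},
])

```text
time: 12.72
position: [0.4584, 0.0429, 0.1544]
tool_rot: [0.214, -3.133, 0.005]
ft_force: [1.2, -5.4, 0.7]
grip_width: 0.006
```

>>> move_arm([
  {"linear": [0, 0.03, 0], "turn": [0, 0, 0], "claw": 1},
  {"linear": [0, 0.03, 0], "turn": [0, 0, 0], "claw": 1},
])

```text
time: 12.88
position: [0.4583, 0.0443, 0.1544]
tool_rot: [0.213, -3.133, 0.006]
ft_force: [1.2, -7.8, 1.9]
grip_width: 0.003
```

>>> move_arm([
  {"linear": [0, 0.03, 0], "turn": [0, 0, 0], "claw": 1},
  {"linear": [0, 0.03, 0], "turn": [0, 0, 0], "claw": 1},
])

```text
time: 13.05
position: [0.458, 0.0462, 0.1544]
tool_rot: [0.213, -3.133, 0.006]
ft_force: [1.2, -6.5, 0.3]
grip_width: 0.007
```

```bash
python3 st.py
```

```text
t 13.05 slicer mm TCP [-138.3   64.9  154.4] F slicer [ 0.3 -6.6  0.3] w 0.01
toolaxes in slicer
 [[-1.     0.002 -0.001]
 [ 0.002  1.    -0.003]
 [ 0.001 -0.004 -1.   ]] j [-0.52 -0.06  0.35  1.99  0.02  1.2   1.53]
```

>>> move_arm([
  {"linear": [0, 0.03, 0], "turn": [0, 0, 0], "claw": 1},
  {"linear": [0, 0, 0], "turn": [0, 0, 0], "claw": 1},
])

```text
time: 13.22
position: [0.4579, 0.0466, 0.1544]
tool_rot: [0.213, -3.133, 0.007]
ft_force: [0.7, -8.3, 0.7]
grip_width: 0.005
```

>>> move_arm([
  {"linear": [0, 0.03, 0], "turn": [0, 0, 0], "claw": 1},
  {"linear": [0, 0, 0], "turn": [0, 0, 0], "claw": 1},
])

```text
time: 13.38
position: [0.4579, 0.0466, 0.1544]
tool_rot: [0.212, -3.133, 0.009]
ft_force: [1.3, -10.6, 1.8]
grip_width: 0.004
```

```bash
python3 - <<'E'
from st import *
from bench import cams
st()
q=cams.get_image("scene");p=cams.get_image("side")
a=cv2.resize(q["image"][180:320,230:450,::-1],(800,509),interpolation=cv2.INTER_CUBIC)
cv2.imwrite("pics/n.png",a)
E
```

```text
t 13.38 slicer mm TCP [-138.3   65.3  154.4] F slicer [ -0.2 -10.7   1.8] w 0.0
toolaxes in slicer
 [[-1.     0.003 -0.001]
 [ 0.003  1.    -0.005]
 [ 0.001 -0.005 -1.   ]] j [-0.52 -0.06  0.35  1.99  0.03  1.2   1.52]
```

View pics/n.png

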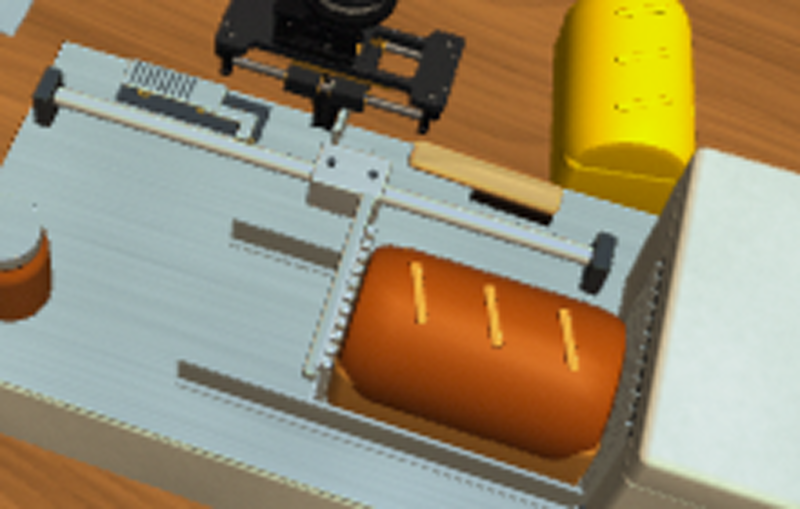

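The force climbed to 10.7 N with no further travel, so the loaf is on the blades. The picture shows the loaf at the blades (625,330), the comb on its end (340,330), and the bar up at (165,80). Now I'll back off and rise.

>>> move_arm([
  {"linear": [0, -0.1, 0], "turn": [0, 0, 0], "claw": 1},
  {"linear": [0, -0.3, 0], "turn": [0, 0, 0], "claw": 1},
  {"linear": [0, -0.3, 0], "turn": [0, 0, 0], "claw": 1},
  {"linear": [0, 0, -0.5], "turn": [0, 0, 0], "claw": 1},
  {"linear": [0, 0, -0.9], "turn": [0, 0, 0], "claw": 1},
  {"linear": [0, 0, -0.9], "turn": [0, 0, 0], "claw": 1},
  {"linear": [0, 0, -0.9], "turn": [0, 0, 0], "claw": 1},
  {"linear": [0, 0, -0.9], "turn": [0, 0, 0], "claw": 1},
  {"linear": [0, -0.9, -0.9], "turn": [0, 0, 0], "claw": 1},
  {"linear": [0, -0.9, 0], "turn": [0, 0, 0], "claw": 1},
  {"linear": [0, -0.9, 0], "turn": [0, 0, 0], "claw": 1},
  {"linear": [0, 0, 0], "turn": [0, 0, 0], "claw": 1},
  {"linear": [0, 0, 0], "turn": [0, 0, 0], "claw": 1},
])

```text
time: 14.57
position: [0.4717, -0.0521, 0.3049]
tool_rot: [0.21, -3.134, -0.001]
ft_force: [0.4, 0.7, 0.2]
grip_width: 0.004
```

```bash
python3 - <<'E'
from st import *
from bench import cams
st()
q=cams.get_image("scene");p=cams.get_image("side")
a=cv2.resize(q["image"][170:320,210:450,::-1],(640,400),interpolation=cv2.INTER_CUBIC)
cv2.imwrite("pics/z.png",a)
b=np.array([2,-1.])
for t in[(-160,-51+130,200),(-106,-60+130,180),(-64,-60+130,180),(-64,130,180),(-122,-118,152),(-122,-118,138),(114,130,218)]:print(t,np.round((proj(q,s2w(v,t))[0]+b-[210,170])*2.667))
E
```

```text
t 14.57 slicer mm TCP [-138.2  -34.4  304.9] F slicer [0.5 0.6 0.2] w 0.0
toolaxes in slicer
 [[-1.     0.004 -0.   ]
 [ 0.004  1.     0.001]
 [ 0.     0.001 -1.   ]] j [-0.44 -0.11  0.46  1.73  0.05  1.51  1.71]
(-160, 79, 200) [315.  80.]
(-106, 70, 180) [293. 124.]
(-64, 70, 180) [283. 153.]
(-64, 130, 180) [334. 169.]
(-122, -118, 152) [144.  82.]
(-122, -118, 138) [144.  89.]
(114, 130, 218) [293. 290.]
```

View pics/z.png

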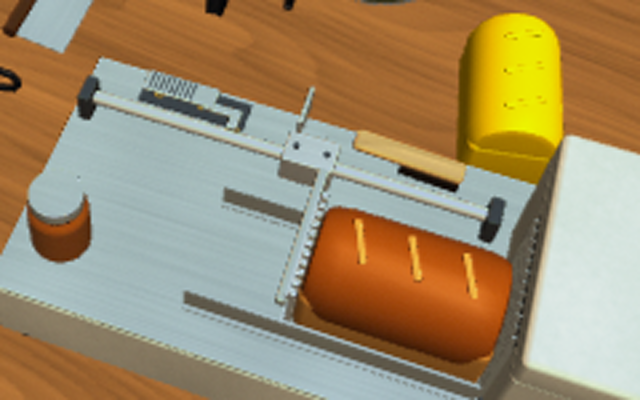

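The comb is on the loaf's end, the loaf is at the blades, and the bar is up. The block corner sits within a few pixels of where pusher = 0.130 predicts. The brush and jar are unmoved and the robot is clear. I'll hand in the job.

```bash
python3 -c "
from bench import ctrl
print(ctrl.close_job())"
```

```text
the job is handed in; nothing more can be done
None
```

I did the job as asked and handed it in at about 14.6 s; no verdict was reported.

**What I did:** With closed fingertips I pressed the thumb bar onto its stop. I kept about 10 N on it while pushing the pusher some 23 mm, past the catch nose. Then I lifted the fingers off the bar and pushed the plate at about 36 mm/s, slower near the end. I stopped when the force rose from about 7 to 10.7 N with no more travel, then backed away and rose clear.

**Last checks:**
- **Loaf and pusher:** the final picture shows the loaf at the blades and the comb plate on its end. The pusher's block matches the 0.130 position by eye. The plate top was about 3 image pixels off, close to my fit error.
- **Catch:** the bar looks up again behind the pusher. I judged that by eye and did not measure it.
- **Everything else:** the brush, jar and yellow look-alike look unmoved, as does what shows of the scraper and mug. The loaf tin and oil bottle were outside that picture. The robot read no contact force at the end.

**One disagreement:** the fingertips touched about 24 mm later than the stated tool length (TCP to fingertips) predicted. The pictures showed the whole gripper sitting that much further back, so I found the bar by force instead.

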